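Put the retaining panel back into the vial organiser

ROBOT

A 6-joint arm with a two-finger parallel gripper is mounted at the origin on a cart in front of the work surface, level with it; the furniture and walls round the work are solid. World frame = base frame: x ahead of the robot, y to its left, z up, the work surface at z = 0. Lengths are in m, angles in rad, forces in N, time in s.
With the tool pointing down it reaches from about 0.35 to 0.975 m from the base axis. Payload 4.9 kg.
Tool frame: the origin (TCP) lies midway between the tips of the shut fingers; the grasp point (between the pads) lies 19 mm behind it (ctrl.tcp_to_grasp is the distance from the TCP to the grasp point, in m); z points along the fingers, y is the line along which they close (so a half turn about z gives the same grasp; the last joint's range is limited). The gripper opens to 85 mm and grips with 20 to 120 N. Pads are 22 mm wide; open, the fingers measure 114 mm over their backs; the gripper's body (76 mm by 85 mm) begins 54 mm behind the grasp point. The pads swing forward as they close: fully open they stand 13 mm farther back than shut.
Start: joints at [-1.32, 0.053, 1.613, -0, 1.476, -0.119], TCP at [0.226, -0.583, 0.231] pointing down, gripper open.
Joint ranges: [-3.01, 3.01], [-1.01, 2.22], [0.06, 2.58], [-1.02, 4.17], [0.09, 2.62], [-3.14, 3.14]. Speed limits (rad/s): [2.57, 2.57, 3.14, 3.14, 3.14, 3.14].

INTERFACE

Orientations are given as a rotation vector (axis times angle).
In Python, from station import ctrl gives the robot as it stands.
- The arm moves only by the shell command python3 jog.py 'ROWS' [FORCE]. ROWS is a JSON list of rows, 1 to 20 of them, each of 7 numbers: the finger opening in m, then dx, dy, dz in cm, then a rotation vector rx, ry, rz in units of 0.05 rad; each row is the pose to reach, as a shift and turn from the pose commanded when the command began, along the tool's axes at that moment; what a row does not reach only later rows make up. A row lasts 1/12 s, in which the tool goes at most 0.0417 m and 0.125 rad, less where a joint would pass 70% of its speed; a pose out of reach is approached as far as the arm can. The fingers move at their own pace and stop on an object; FORCE is the grip in N (left out, the last holds). Time passes only in rows, so rows that do not move let the fingers close. It prints the time, the measured TCP pose, the force, the opening and the grip force at its end. Input that does not fit is refused with a message, and nothing moves.
- ctrl.get_obs(): the state, without advancing time (a new reading comes with each control period).
- ctrl.get_image(name): name is "scene" or "top"; returns the picture (480x640x3 uint8, red, green, blue); there is no depth.
- ctrl.camera_params(name): a dict with "fx", "fy", "cx", "cy" (pixels), "T" (4x4, takes a point from camera to world coordinates). Camera axes: x right, y down, z forward; pixel columns grow to the right and rows downward; lengths in m; the calibration is good to about 2 mm. A picture is of the moment at which its call begins. camera_params takes no time and is no camera call.
- ctrl.finish_job(): hands the job in; it is judged then, once.
The state is a dict: "t": time; "q": joint angles; "dq": joint speeds; "effort": joint torques, N m; "tool_pos": TCP position; "tool_rot": TCP orientation; "contact_force": force on the tool from outside, world axes, zero at the start; "wrist_torque": the same for the moment, N m; "opening": finger opening in m; "grip_force": force on a finger pad.
Only numpy, scipy, OpenCV 4.12 (cv2) and the standard library are available. Lean on these libraries where they do the work, as an engineer would, in place of code of your own. Each camera call takes 0.05 s, during which the arm holds its last target. There are 200 camera calls.

TASK

Take the wider of the two white metal panels off the sloping stand and fit it as the front of the grey vial organiser: set its lower edge into the slot in front of the posts while the panel still leans towards the robot, then straighten it upright under the two hooked caps and let it rest back against the posts. Leave the narrow panel on the stand.

Things in the scene. Friction and masses are not known exactly. Their poses are not given: they have to be found in the camera images.
- wide_panel: Panel to fit: white metal plate 120 wide, 90 high, 6 thick (mm), with a 36 mm wide tab at mid top edge reaching 130 mm above the lower edge; the tab has a 10 mm thick, 32 mm wide grip pad 95 to 129 mm above the lower edge. About 0.12 kg. Origin: middle of the lower edge; z up the plate to the tab, y along the width, x through the thickness. Starts leaning 25 degrees, tab towards the robot.
- narrow_panel: Panel to leave alone: same plate and tab but 80 mm wide; same origin and axes. Both panels lean, side by side, 136 mm apart between centres, in either order, on a sloping wooden stand (270 mm wide); its board lies under their robot-side faces up to 62 mm from the lower edge, a ledge under the lower edges.
- organiser: Grey plastic vial organiser, fixed, 164 mm wide, two orange vials 66 mm high at its back. Origin: on the worktop under the slot's middle; x away from the robot, y along the slot. Posts at y 49 to 71 mm either side, front faces at x = 12.5; a cap on each juts over the slot to x = -17.5, underside z = 108, top 116 mm, so a panel cannot enter straight from above; the tab passes between them.
- slot (a point): Middle of the slot's floor, 6 mm above the worktop. The floor is 20 mm wide (x) and 152 mm long (y); walls 12 mm high, the robot-side one flared out by 25 degrees. The panel goes in along its own plane, leaning 25 degrees to the robot, past the front of the caps; straightened, lower edge near x = 0, it rests against the posts leaning back about 6 degrees.

How it is judged:
By the outcome, as a careful person would: the job done as asked, in the order asked, and still so for the second after the job is handed in, with the robot touching nothing.
It also fails if it takes over 45 s, if anything falls off the work surface, if the arm or the gripper's body presses on something with over 40 N, if the wrist force passes 120 N, or if a joint passes its speed limit or range.

## Working session

There is one attempt and no reset: what is moved stays moved. The work goes in short steps, Python scripts to look and compute and a shell command to move; the robot and the scene stay as the last step left them, time stands still between calls to the robot, and variables do not carry over. Pictures are saved under pics/ and viewed, at most 10 in all, crops included, and the job is handed in when it is done.

```bash
ls; mkdir -p pics; python3 - <<'E'
from station import ctrl
import cv2
for n in("scene","top"):
    cv2.imwrite(f"pics/{n}0.png",ctrl.get_image(n)[:,:,::-1]); p=ctrl.camera_params(n); print(n,p)
o=ctrl.get_obs();print(o["t"],o["tool_pos"],o["tool_rot"])
E
```

```text
jog.py
pics
station.py
scene {'fx': 466.42707298791913, 'fy': 466.42707298791913, 'cx': 319.27482969596184, 'cy': 235.4909046733883, 'T': array([[-0.85272847, -0.24398004,  0.46187432,  0.08791613],
       [-0.52203136,  0.42913748, -0.73710534,  0.69539343],
       [-0.01836859, -0.86966359, -0.49330299,  0.54400064],
       [ 0.        ,  0.        ,  0.        ,  1.        ]])}
top {'fx': 445.3125648779119, 'fy': 445.3125648779119, 'cx': 323.38984384397037, 'cy': 243.60503927528228, 'T': array([[-0.00146622, -0.97745761,  0.21112669,  0.33617973],
       [-0.99999831,  0.00119992, -0.00138946,  0.01607253],
       [ 0.00110481, -0.21112837, -0.97745772,  0.91436293],
       [ 0.        ,  0.        ,  0.        ,  1.        ]])}
0.1 [ 0.22573509 -0.58220114  0.23018258] [-3.08621741e+00 -5.77195351e-01  2.59761203e-04]
```

View pics/scene0.png

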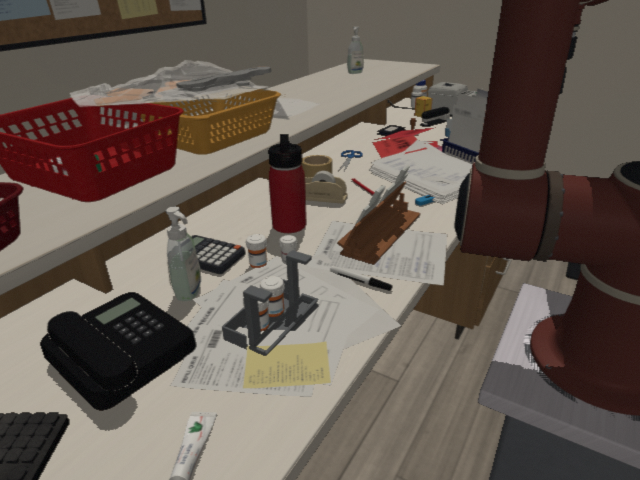

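View pics/top0.png

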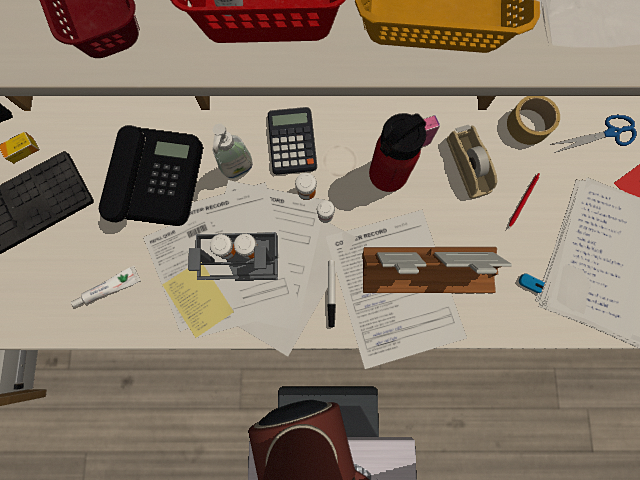

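Scene: the organiser is around (270,310) and the stand around (380,225). Top: the organiser is around (235,258), with the narrow panel on the stand at (400,262) and the wide one at (475,262). Next I'll enlarge both in the top view.

```bash
python3 - <<'E'
import cv2,numpy as np
a=cv2.imread("pics/top0.png")
c1=cv2.resize(a[225:305,350:520],None,fx=4.6,fy=4.6,interpolation=cv2.INTER_NEAREST)
c2=cv2.resize(a[220:290,180:290],None,fx=4.6,fy=4.6,interpolation=cv2.INTER_NEAREST)[:230]
cv2.imwrite("pics/t1.png",c1)
b=cv2.imread("pics/scene0.png")
c2=cv2.resize(a[222:287,180:290],None,fx=4,fy=4,interpolation=cv2.INTER_NEAREST)
c3=cv2.resize(b[230:360,215:330],None,fx=3,fy=3,interpolation=cv2.INTER_NEAREST)
m=np.zeros((400,800,3),np.uint8);m[:260,:440]=c2;m[:390,445:790]=c3
cv2.imwrite("pics/t2.png",m)
E
```

```text
(no output)
```

View pics/t1.png

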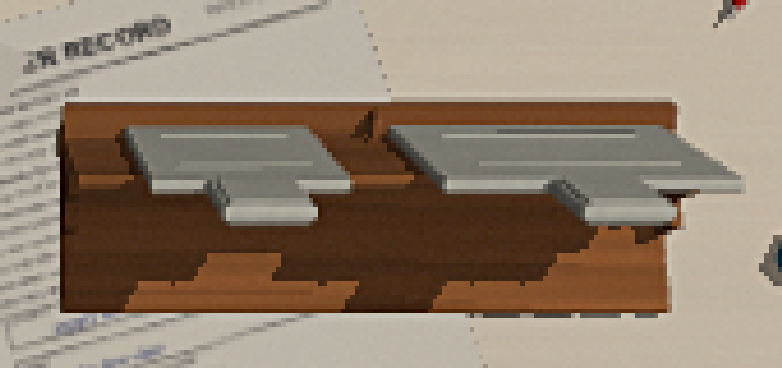

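View pics/t2.png

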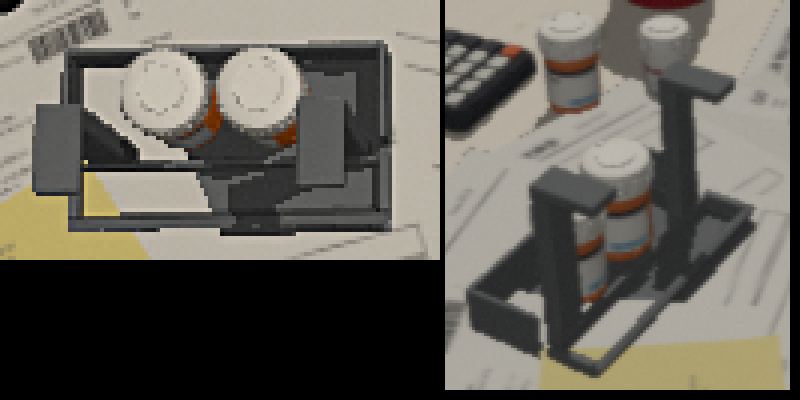

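```bash
cat > h.py <<'E'
from station import ctrl
import numpy as np,cv2
P={n:ctrl.camera_params(n) for n in("scene","top")}
def ray(n,u,v):
    p=P[n];d=p["T"][:3,:3]@[(u-p["cx"])/p["fx"],(v-p["cy"])/p["fy"],1];return p["T"][:3,3],d/np.linalg.norm(d)
def onz(n,u,v,z):
    c,d=ray(n,u,v);return c+d*(z-c[2])/d[2]
def proj(n,X):
    p=P[n];x=p["T"][:3,:3].T@(np.array(X)-p["T"][:3,3]);return np.array([p["fx"]*x[0]/x[2]+p["cx"],p["fy"]*x[1]/x[2]+p["cy"]])
def tri(a,b):
    (c,d),(e,f)=ray("top",*a),ray("scene",*b)
    s=np.linalg.lstsq(np.c_[d,-f],e-c,rcond=None)[0];A,B=c+d*s[0],e+f*s[1];return (A+B)/2,np.linalg.norm(A-B)
E
python3 - <<'E'
from h import *
np.set_printoptions(precision=4,suppress=True)
t1=lambda u,v:(350+u/4.6-.5,225+v/4.6-.5)
t2=lambda u,v:(180+u/4-.5,222+v/4-.5)
print("caps")
for q in[(33,104),(82,104),(33,193),(82,193),(297,96),(348,96),(297,186),(348,186)]: print(onz("top",*t2(*q),.116))
print("stand-panels")
for q in[(445,181),(743,181),(668,128),(385,128),(590,204),(678,204)]:
  print([onz("top",*t1(*q),z) for z in(.03,.1,.13)])
for X in [(.50,-.14,.12)]:print(proj("scene",X))
b=cv2.imread("pics/scene0.png")
cv2.imwrite("pics/s1.png",cv2.resize(b[165:265,330:430],None,fx=6,fy=6,interpolation=cv2.INTER_NEAREST))
E
```

```text
caps
[0.5016 0.2632 0.116 ]
[0.5016 0.2408 0.116 ]
[0.4605 0.2606 0.116 ]
[0.4605 0.2384 0.116 ]
[0.5052 0.1425 0.116 ]
[0.5052 0.1192 0.116 ]
[0.4635 0.1412 0.116 ]
[0.4635 0.1181 0.116 ]
stand-panels
[array([ 0.4852, -0.2324,  0.03  ]), array([ 0.4734, -0.2127,  0.1   ]), array([ 0.4684, -0.2043,  0.13  ])]
[array([ 0.485 , -0.3628,  0.03  ]), array([ 0.4733, -0.3328,  0.1   ]), array([ 0.4682, -0.32  ,  0.13  ])]
[array([ 0.5087, -0.3319,  0.03  ]), array([ 0.4951, -0.3044,  0.1   ]), array([ 0.4892, -0.2926,  0.13  ])]
[array([ 0.5089, -0.2074,  0.03  ]), array([ 0.4952, -0.1897,  0.1   ]), array([ 0.4893, -0.1821,  0.13  ])]
[array([ 0.475 , -0.2951,  0.03  ]), array([ 0.464 , -0.2704,  0.1   ]), array([ 0.4593, -0.2599,  0.13  ])]
[array([ 0.4749, -0.3335,  0.03  ]), array([ 0.4639, -0.3058,  0.1   ]), array([ 0.4592, -0.294 ,  0.13  ])]
[361.768  194.0054]
```

View pics/s1.png

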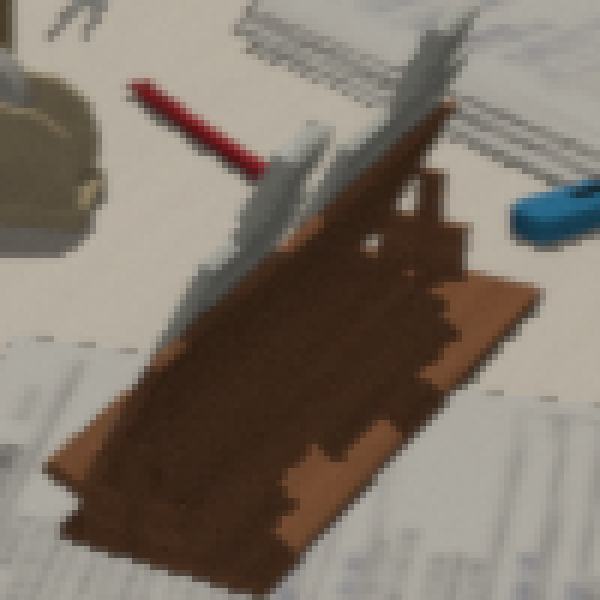

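```bash
python3 - <<'E'
from h import *
np.set_printoptions(precision=4,suppress=True)
t1=lambda u,v:(350+u/4.6-.5,225+v/4.6-.5)
s1=lambda u,v:(330+u/6-.5,165+v/6-.5)
for n,a,b in[("wide plate+y",(445,186),(335,148)),("wide tab+y",(590,212),(432,28)),("wide tab-y",(678,212),(468,12)),("nar plate+y",(152,186),(207,266)),("nar tab+y",(228,212),(277,157)),("nar tab-y",(318,212),(322,128)),("stand base near +y",(62,310),(270,592)),("stand base near -y",(668,310),(540,292))]:
    print(n,*tri(t1(*a),s1(*b)))
a=np.radians(25)
for z0 in(.015,.02,.025,.03):
  for yc in(-.272,):
   M=np.array([.511,yc,z0])
   for nm,(x,y,z) in {"top+y":(.003,.06,.09),"top-y":(.003,-.06,.09),"bot+y":(.003,.06,0),"bot-y":(.003,-.06,0),"tab+y":(.005,.016,.129),"tab-y":(.005,-.016,.129)}.items():
     X=M+[x*np.cos(a)-z*np.sin(a),y,z*np.cos(a)+x*np.sin(a)]
     print(z0,nm,(proj("top",X)-[349.5,224.5])*4.6,(proj("scene",X)-[329.5,164.5])*6)
E
```

```text
wide plate+y [ 0.472  -0.2087  0.1106] 0.00515717126609078
wide tab+y [ 0.4551 -0.2531  0.1469] 0.0032924616996250523
wide tab-y [ 0.4553 -0.2889  0.1412] 0.0020167454882911518
nar plate+y [ 0.47   -0.0928  0.1116] 0.0009511358070312543
nar tab+y [ 0.455  -0.1162  0.1468] 0.002780419416578744
nar tab-y [ 0.4547 -0.151   0.1446] 0.0014543818201867983
stand base near +y [ 0.4305 -0.0664  0.0049] 0.002509737563547719
stand base near -y [ 0.4316 -0.3352  0.0042] 0.0005247473642168394
0.015 top+y [441.4706 176.3627] [334.8963 174.4234]
0.015 top-y [738.2114 175.9887] [456.1798  69.0457]
0.015 bot+y [387.3206 123.2359] [237.6528 340.6   ]
0.015 bot-y [655.6357 122.9074] [360.2463 228.134 ]
0.015 tab+y [583.1184 197.9092] [422.582   54.5676]
0.015 tab-y [666.1034 197.8034] [454.7216  27.5798]
0.02 top+y [444.8192 174.2606] [335.5723 162.421 ]
0.02 top-y [743.3212 173.8848] [457.0632  57.7381]
0.02 bot+y [390.0559 121.0513] [238.0805 329.5801]
0.02 bot-y [659.8101 120.7215] [360.8923 217.6895]
0.02 tab+y [587.5133 195.8384] [423.4545  42.377 ]
0.02 tab-y [671.0149 195.7321] [455.6477  15.5907]
0.025 top+y [448.2078 172.1335] [336.2514 150.3629]
0.025 top-y [748.4919 171.7558] [457.9504  46.3819]
0.025 bot+y [392.8208 118.8432] [238.5101 318.5116]
0.025 bot-y [664.0296 118.5119] [361.5409 207.2024]
0.025 tab+y [591.9633 193.7417] [424.3311  30.1303]
0.025 tab-y [675.988  193.6348] [456.5779   3.5476]
0.03 top+y [451.6371 169.9807] [336.9337 138.2487]
0.03 top-y [753.7248 169.6013] [458.8414  34.9771]
0.03 bot+y [395.6157 116.6111] [238.9416 307.3944]
0.03 bot-y [668.2948 116.2784] [362.1922 196.6724]
0.03 tab+y [596.4694 191.6186] [425.2118  17.8271]
0.03 tab-y [681.0238 191.5111] [457.5124  -8.55  ]
```

```bash
python3 - <<'E'
from h import *
np.set_printoptions(precision=4,suppress=True)
t2=lambda u,v:(180+u/4-.5,222+v/4-.5)
s2=lambda u,v:(215+(u-445)/3-.5,230+v/3-.5)
print(tri(t2(82,191),s2(616,188)),tri(t2(348,184),s2(735,84)))
for q in[(72,230),(388,230),(392,222),(85,168),(380,160),(80,216),(380,210),(68,222),(70,46),(388,42)]: print(q,onz("top",*t2(*q),.018))
a=cv2.imread("pics/top0.png");g=a[222:287,180:290].astype(int)
for c in(25,30,40,50,60,70,75,90):print(c,g[34:60,c].mean(1).astype(int))
E
```

```text
(array([0.4623, 0.2396, 0.1131]), np.float64(0.0010578713375304608)) (array([0.466 , 0.1192, 0.1094]), np.float64(0.0010577131010022982))
(72, 230) [0.4568 0.2697 0.018 ]
(388, 230) [0.4566 0.1098 0.018 ]
(392, 222) [0.4607 0.1079 0.018 ]
(85, 168) [0.4886 0.2649 0.018 ]
(380, 160) [0.4925 0.1147 0.018 ]
(80, 216) [0.4639 0.2661 0.018 ]
(380, 210) [0.4668 0.1141 0.018 ]
(68, 222) [0.4609 0.272  0.018 ]
(70, 46) [0.5526 0.2763 0.018 ]
(388, 42) [0.5545 0.1119 0.018 ]
25 [ 50  47  34  37  36  34  33  45  16 189 183 167 154 153 153 152 152 153
 154 167  64  89  79 102 159 157]
30 [ 56  18  27  51  48  38  31  53   7 188 182 176 175 176 176 176 175 180
 192  70  47  93  82  47 160 157]
40 [ 60 180 186 179 181 195  61  48  14 188 181 177 177 175 176 175 177 180
 193  69  47  85  69 190 184 176]
50 [ 80  71  43  49  51  43 102  74  36  40  84  82  70 177 180 183 181 182
 196  69  60  83  65 183 180 177]
60 [ 47  50  50  51  52  43  55  36  45  42 100  51  45  50  48  50  51  54
  43  33  42  50  45  48  26 188]
70 [ 42  38  45  51  96  58  55  25  49  51  52  50  49  51  51  49  49  97
  70  58  85  88  66  48  39 187]
75 [ 93  93  94  91  93  93  93  96  94  95  91 100  61  38  99  95  94  98
  59  50  93  87  45  30 189 183]
90 [ 52  55  50  39  34  67  64  40  51  94  92  92  93  90  93  92  93  87
  56  68  90  88  47  26 188 152]
```

```bash
cat >> h.py <<'E'
from scipy.spatial.transform import Rotation as R
np.set_printoptions(precision=4,suppress=True)
M=np.array([.510,-.270,.027]); O=np.array([.481,.1905,0])
def tool(lean,yaw=0):  # lean>0: tab towards robot; tool x=+y of panel, z down the plate
    s,c=np.sin(lean),np.cos(lean)
    return R.from_euler("z",yaw)*R.from_matrix(np.array([[0,1,0],[c,0,s],[s,0,-c]]).T)
def go(pos,rot,fr=None):   # shift and turn in present tool axes
    o=ctrl.get_obs();p,r=(o["tool_pos"],R.from_rotvec(o["tool_rot"])) if fr is None else fr
    return np.r_[r.inv().apply(pos-p),(r.inv()*rot).as_rotvec()]
A=np.radians(25)
def up(l): return np.array([-np.sin(l),0,np.cos(l)])
E
python3 - <<'E'
from h import *
print(go(M+.175*up(A),tool(A)))
E
```

```text
[ 0.3089 -0.215   0.045  -0.3838  0.2606 -1.1813]
```

Units first: shifts go in cm and turns go in units of 0.05 rad. So 0.309 m is 30.9, -0.215 m is -21.5, -1.181 rad is -23.62.

```bash
T="x"; python3 jog.py '[[0.085, 10, -7, 1.5, -2.6, 1.8, -8], [0.085, 10, -7, 1.5, -2.6, 1.8, -8], [0.085, 10, -7, 1.5, -2.6, 1.8, -8], [0.085, 10, -7, 1.5, -2.6, 1.8, -8], [0.085, 20, -14, 3, -5.2, 3.4, -16], [0.085, 20, -14, 3, -5.2, 3.4, -16], [0.085, 20, -14, 3, -5.2, 3.4, -16], [0.085, 20, -14, 3, -5.2, 3.4, -16], [0.05, 30.9, -21.5, 4.5, -7.68, 5.2, -23.62], [0.05, 30.9, -21.5, 4.5, -7.68, 5.2, -23.62], [0.05, 30.9, -21.5, 4.5, -7.68, 5.2, -23.62], [0.05, 30.9, -21.5, 4.5, -7.68, 5.2, -23.62], [0.05, 30.9, -21.5, 4.5, -7.68, 5.2, -23.62], [0.05, 30.9, -21.5, 4.5, -7.68, 5.2, -23.62], [0.05, 30.9, -21.5, 4.5, -7.68, 5.2, -23.62], [0.05, 30.9, -21.5, 4.5, -7.68, 5.2, -23.62]]' 40
python3 - <<'E'
from h import *
print(go(M+.175*up(A),tool(A)),go(M+.095*up(A),tool(A)),ctrl.get_obs()["q"])
a=ctrl.get_image("top");b=ctrl.get_image("scene")
m=np.zeros((400,800,3),np.uint8)
m[:400,:400]=cv2.resize(a[200:300,400:500],None,fx=4,fy=4)
m[:400,400:]=cv2.resize(b[130:230,350:450],None,fx=4,fy=4)
cv2.imwrite("pics/pre.png",m[:,:,::-1])
E
```

```text
t: 1.43
tool_pos: [0.4361, -0.2717, 0.1868]
tool_rot: [1.98, 1.977, 0.436]
contact_force: [-0.7, -0.4, -0.3]
opening: 0.05
grip_force: 0.0
[ 0.0017 -0.0005  0.001   0.0004  0.0035 -0.001 ] [ 0.002  -0.0006  0.081   0.0004  0.0035 -0.001 ] [-0.8841 -0.4306  2.1508  0.3629  1.1562 -0.9853]
```

View pics/pre.png

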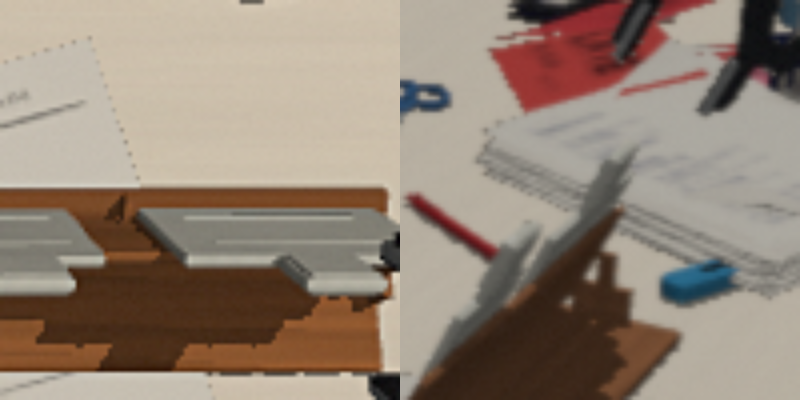

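The crop shows the open fingers either side of the tab's plane, tips at about (620,55) and (705,105) on the scene half, with the tab at (625,150). Going down and gripping.

To row units: 0.08 m is 8, 0.07 m is 7.

```bash
python3 jog.py '[[0.05, 0, 0, 2, 0, 0, 0], [0.05, 0, 0, 4, 0, 0, 0], [0.05, 0, 0, 6, 0, 0, 0], [0.05, 0, 0, 7, 0, 0, 0], [0.05, 0, 0, 8, 0, 0, 0], [0.05, 0, 0, 8, 0, 0, 0]]' 
python3 jog.py '[[0.03, 0, 0, 0, 0, 0, 0], [0.02, 0, 0, 0, 0, 0, 0], [0.014, 0, 0, 0, 0, 0, 0], [0.005, 0, 0, 0, 0, 0, 0], [0.005, 0, 0, 0, 0, 0, 0], [0.005, 0, 0, 0, 0, 0, 0], [0.005, 0, 0, 0, 0, 0, 0]]' 50
```

```text
t: 2.03
tool_pos: [0.4696, -0.2703, 0.1118]
tool_rot: [1.982, 1.981, 0.437]
contact_force: [-0.5, 0.7, -0.7]
opening: 0.0499
grip_force: 0.0
t: 2.62
tool_pos: [0.4704, -0.2715, 0.1152]
tool_rot: [1.977, 1.978, 0.436]
contact_force: [-4.7, -0.1, 5.2]
opening: 0.009
grip_force: 49.7
```

```bash
python3 jog.py '[[0.005, 0, 0, -1, 0, 0, 0], [0.005, 0, 0, -3, 0, 0, 0], [0.005, 0, 0, -5, 0, 0, 0], [0.005, 0, 0, -7, 0, 0, 0], [0.005, 0, 0, -9, 0, 0, 0], [0.005, 0, 0, -11, 0, 0, 0], [0.005, 0, 0, -12, 0, 0, 0], [0.005, 0, 0, -12, 0, 0, 0], [0.005, 0, 0, -12, 0, 0, 0]]'
python3 - <<'E'
from h import *
a=ctrl.get_image("top");b=ctrl.get_image("scene")
m=np.zeros((480,800,3),np.uint8)
m[:480,:400]=cv2.resize(a[200:320,420:520],None,fx=4,fy=4)
m[:480,400:]=cv2.resize(b[100:220,330:430],None,fx=4,fy=4)
cv2.imwrite("pics/lift.png",m[:,:,::-1])
o=ctrl.get_obs();r=R.from_rotvec(o["tool_rot"]);print(np.degrees(np.arctan2(r.as_matrix()[0,2],-r.as_matrix()[2,2])))
L=.0955
for yaw in(.025,):
  for d in(.13,):
    E=O+[0,0,.006]+R.from_euler("z",yaw).apply(up(A))*d
    print(go(E+L*R.from_euler("z",yaw).apply(up(A)),tool(A,yaw)))
E
```

```text
t: 3.37
tool_pos: [0.4193, -0.2705, 0.2225]
tool_rot: [1.979, 1.978, 0.436]
contact_force: [0.0, 0.1, -1.6]
opening: 0.0093
grip_force: 49.9
24.924843516507302
[ 0.458  -0.0347 -0.0047 -0.0013  0.0108 -0.0228]
```

View pics/lift.png

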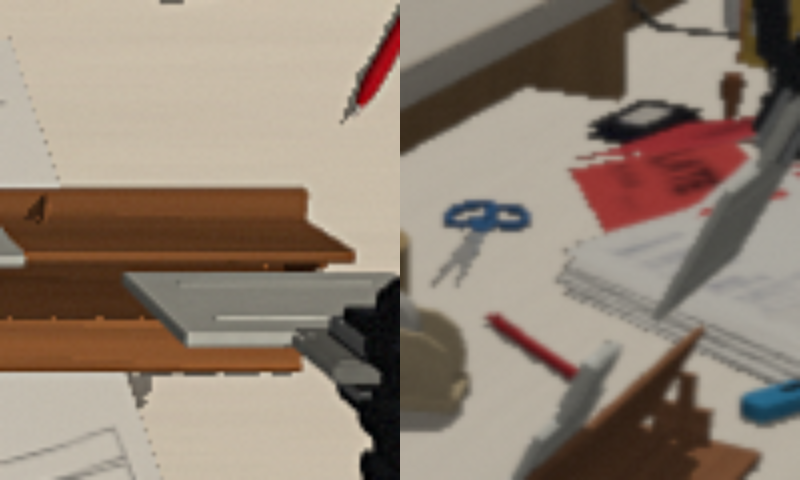

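The panel is held and clear of the stand. Its lower +y corner is at top crop (123,273) and scene crop (657,317). I'll triangulate that to get the lower edge in the hand.

```bash
python3 - <<'E'
from h import *
t=lambda u,v:(420+u/4-.5,200+v/4-.5); s=lambda u,v:(330+(u-400)/4-.5,100+v/4-.5)
o=ctrl.get_obs();r=R.from_rotvec(o["tool_rot"])
for q in[((123,273),(657,317)),((187,340),(727,188))]:
  X,e=tri(t(*q[0]),s(*q[1]));print(X,e,r.inv().apply(X-o["tool_pos"]))
E
```

```text
[ 0.4582 -0.209   0.1392] 0.003590426268095412 [0.0609 0.0011 0.0905]
[ 0.4209 -0.2083  0.2196] 0.0009992481363689004 [0.0615 0.0012 0.0019]
```

To row units: 0.458 m is 45.8, 0.45 m is 45, -0.023 rad is -0.46.

```bash
python3 jog.py '[[0.005, 2, 0, 0, 0, 0, 0], [0.005, 5, 0, 0, 0, 0, 0], [0.005, 8.5, -0.5, 0, 0, 0, 0], [0.005, 12, -1, 0, 0, 0, 0], [0.005, 15.5, -1, 0, 0, 0, 0], [0.005, 19, -1.5, 0, 0, 0, 0], [0.005, 22.5, -1.5, 0, 0, 0, 0], [0.005, 26, -2, 0, 0, 0.1, -0.2], [0.005, 29.5, -2, 0, 0, 0.1, -0.2], [0.005, 33, -2.5, 0, 0, 0.2, -0.4], [0.005, 36.5, -3, -0.5, 0, 0.2, -0.46], [0.005, 40, -3.5, -0.5, 0, 0.2, -0.46], [0.005, 43, -3.5, -0.5, 0, 0.2, -0.46], [0.005, 45, -3.5, -0.5, 0, 0.2, -0.46], [0.005, 45.8, -3.5, -0.5, 0, 0.2, -0.46], [0.005, 45.8, -3.5, -0.5, 0, 0.2, -0.46], [0.005, 45.8, -3.5, -0.5, 0, 0.2, -0.46], [0.005, 45.8, -3.5, -0.5, 0, 0.2, -0.46]]'
python3 - <<'E'
from h import *
a=ctrl.get_image("top");b=ctrl.get_image("scene")
m=np.zeros((480,800,3),np.uint8)
m[:480,:400]=cv2.resize(a[190:310,190:290],None,fx=4,fy=4)
m[:480,400:]=cv2.resize(b[180:360,200:350],None,fx=2.6667,fy=2.6667)[:480,:400]
cv2.imwrite("pics/over.png",m[:,:,::-1])
w=R.from_euler("z",.025)
for d in(.13,.0,):
    print(go(O+[0,0,.006]+w.apply(up(A))*(d+.092),tool(A,.025)))
E
```

```text
t: 4.97
tool_pos: [0.3854, 0.187, 0.2101]
tool_rot: [1.957, 2.006, 0.439]
contact_force: [0.3, -0.9, -1.7]
opening: 0.0094
grip_force: 49.8
[ 0.0015 -0.0002  0.0038 -0.0003  0.0037 -0.0005]
[ 0.002  -0.0001  0.1338 -0.0003  0.0037 -0.0005]
```

View pics/over.png

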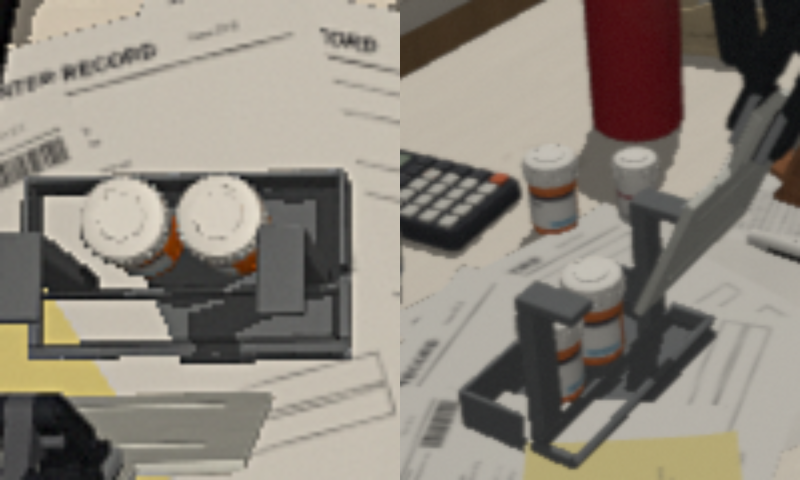

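The panel is in front of the caps. Its lower -y corner is at top crop (272,395) and its lower +y corner at scene crop (637,307). I'll check these against the predicted pose.

```bash
python3 - <<'E'
from h import *
o=ctrl.get_obs();r=R.from_rotvec(o["tool_rot"]);f=lambda v:o["tool_pos"]+r.apply(v)
for L in(.090,.093,.096):print(L,proj("top",f([-.059,.003,L])),proj("scene",f([.061,.003,L])), proj("scene",f([.061,-.003,L])))
print(r.inv().apply(onz("top",257.5,288.25,f([-.059,.003,.093])[2])-o["tool_pos"]))
E
```

```text
0.09 [259.1753 286.6941] [287.7989 293.4554] [290.9662 295.9073]
0.093 [259.3993 286.1589] [287.1834 294.688 ] [290.341  297.1352]
0.096 [259.6216 285.6276] [286.5714 295.9139] [289.7192 298.3563]
[-0.0557 -0.0003  0.0915]
```

```bash
python3 jog.py '[[0.005, 0, 0.1, 1.5, 0, 0, 0], [0.005, 0, 0.1, 3.5, 0, 0, 0], [0.005, 0, 0.1, 5.5, 0, 0, 0], [0.005, 0, 0.1, 7.5, 0, 0, 0], [0.005, 0, 0.1, 9, 0, 0, 0], [0.005, 0, 0.1, 10.5, 0, 0, 0], [0.005, 0, 0.1, 11.5, 0, 0, 0], [0.005, 0, 0.1, 12, 0, 0, 0], [0.005, 0, 0.1, 12, 0, 0, 0], [0.005, 0, 0.1, 12, 0, 0, 0]]'
python3 jog.py '[[0.005, 0, 0, 0.2, 0, 0, 0], [0.005, 0, 0, 0.4, 0, 0, 0], [0.005, 0, 0, 0.6, 0, 0, 0], [0.005, 0, 0, 0.6, 0, 0, 0], [0.005, 0, 0, 0.6, 0, 0, 0]]'
```

```text
t: 5.9
tool_pos: [0.4376, 0.1879, 0.1032]
tool_rot: [1.957, 2.004, 0.442]
contact_force: [0.4, -0.7, -1.9]
opening: 0.0094
grip_force: 49.8
t: 6.32
tool_pos: [0.4399, 0.1886, 0.0975]
tool_rot: [1.955, 2.006, 0.442]
contact_force: [0.1, -0.9, -1.8]
opening: 0.0095
grip_force: 49.8
```

To row units: 0.004 m is 0.4, 0.003 m is 0.3.

```bash
python3 jog.py '[[0.005, 0, 0, 0.1, 0, 0, 0], [0.005, 0, 0, 0.2, 0, 0, 0], [0.005, 0, 0, 0.3, 0, 0, 0], [0.005, 0, 0, 0.4, 0, 0, 0], [0.005, 0, 0, 0.4, 0, 0, 0], [0.005, 0, 0, 0.4, 0, 0, 0]]'
python3 jog.py '[[0.005, 0, 0, 0.1, 0, 0, 0], [0.005, 0, 0, 0.2, 0, 0, 0], [0.005, 0, 0, 0.2, 0, 0, 0], [0.005, 0, 0, 0.2, 0, 0, 0]]'
```

```text
t: 6.82
tool_pos: [0.4415, 0.1885, 0.0937]
tool_rot: [1.956, 2.006, 0.442]
contact_force: [-0.6, -1.0, -1.4]
opening: 0.0094
grip_force: 49.8
t: 7.15
tool_pos: [0.4425, 0.1885, 0.092]
tool_rot: [1.956, 2.006, 0.442]
contact_force: [0.6, 0.2, -0.6]
opening: 0.0092
grip_force: 49.8
```

To row units: 0.002 m is 0.2, 0.001 m is 0.1.

```bash
python3 jog.py '[[0.005, 0, 0, 0.1, 0, 0, 0], [0.005, 0, 0, 0.2, 0, 0, 0], [0.005, 0, 0, 0.2, 0, 0, 0], [0.005, 0, 0, 0.2, 0, 0, 0]]'
python3 jog.py '[[0.005, 0, 0, 0.1, 0, 0, 0], [0.005, 0, 0, 0.2, 0, 0, 0], [0.005, 0, 0, 0.2, 0, 0, 0], [0.005, 0, 0, 0.2, 0, 0, 0]]'
```

```text
t: 7.48
tool_pos: [0.4443, 0.1889, 0.0916]
tool_rot: [1.954, 2.004, 0.445]
contact_force: [-2.4, -0.6, 5.5]
opening: 0.0094
grip_force: 51.0
t: 7.82
tool_pos: [0.4462, 0.1892, 0.0915]
tool_rot: [1.953, 2.003, 0.448]
contact_force: [-5.7, -1.6, 11.4]
opening: 0.0095
grip_force: 52.0
```

```bash
python3 - <<'E'
from h import *
a=ctrl.get_image("top");b=ctrl.get_image("scene")
m=np.zeros((480,800,3),np.uint8)
m[:480,:400]=cv2.resize(a[190:310,190:290],None,fx=4,fy=4)
m[:480,400:]=cv2.resize(b[230:370,215:335],None,fx=3.4286,fy=3.4286)[:480,:400]
cv2.imwrite("pics/in.png",m[:,:,::-1])
E
```

```text
(no output)
```

View pics/in.png

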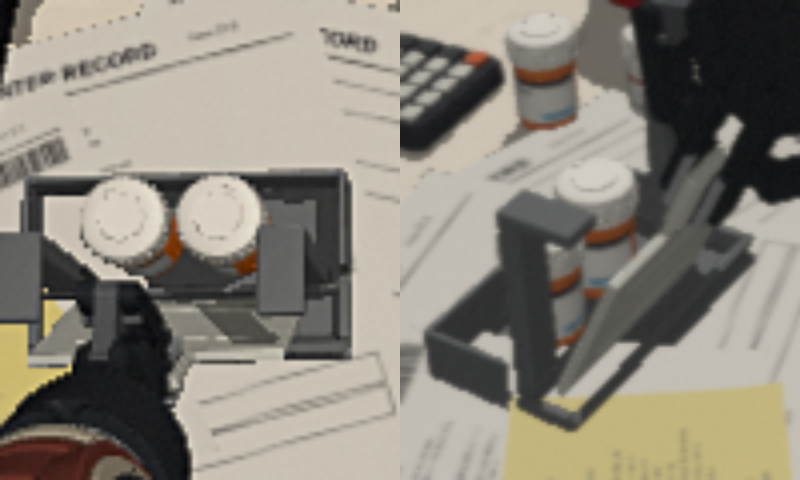

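The lower edge is in the slot, with the panel leaning and both caps clear behind it (scene crop: edge from (560,390) upward). I'll unload it slightly, then work out the pivot.

```bash
python3 jog.py '[[0.005, 0, 0, -0.3, 0, 0, 0], [0.005, 0, 0, -0.5, 0, 0, 0], [0.005, 0, 0, -0.5, 0, 0, 0], [0.005, 0, 0, -0.5, 0, 0, 0]]'
python3 - <<'E'
from h import *
w=R.from_euler("z",.025);L=.093
o=ctrl.get_obs();r=R.from_rotvec(o["tool_rot"]);print("edge",w.inv().apply(o["tool_pos"]+L*-r.as_matrix()[:,2]*-1-O))
for l,x in((25,.003),(20,.002),(15,.001),(10,.0),(5,0),(0,0),(-3,0),(-5,0)):
    a=np.radians(l);E=O+w.apply([x,0,.0085]);print(l,go(E+L*w.apply(up(a)),tool(a,.025)))
E
```

```text
t: 8.25
tool_pos: [0.4414, 0.1883, 0.0921]
tool_rot: [1.956, 2.006, 0.44]
contact_force: [-0.3, -0.0, -1.4]
opening: 0.0093
grip_force: 49.8
edge [-0.0004 -0.0015  0.0078]
25 [ 0.0012  0.0033  0.0008 -0.001   0.0031  0.0011]
20 [0.0012 0.0105 0.0007 0.0863 0.0032 0.001 ]
15 [0.0012 0.0177 0.0013 0.1735 0.0032 0.0008]
10 [0.0011 0.0247 0.0027 0.2608 0.0032 0.0007]
5 [0.0011 0.0324 0.0051 0.3481 0.0033 0.0005]
0 [0.0011 0.0399 0.0082 0.4353 0.0033 0.0004]
-3 [0.0012 0.0443 0.0104 0.4877 0.0033 0.0003]
-5 [0.0012 0.0471 0.0119 0.5226 0.0033 0.0003]
```

```bash
python3 jog.py '[[0.005, 0.1, 0.4, 0, 0.9, 0, 0], [0.005, 0.1, 0.9, 0.05, 1.74, 0, 0], [0.005, 0.1, 1.3, 0.1, 2.6, 0, 0], [0.005, 0.1, 1.7, 0.13, 3.48, 0, 0], [0.005, 0.1, 2.1, 0.2, 4.34, 0, 0], [0.005, 0.1, 2.5, 0.27, 5.22, 0, 0], [0.005, 0.1, 2.85, 0.4, 6.1, 0, 0], [0.005, 0.1, 3.25, 0.5, 6.96, 0, 0], [0.005, 0.1, 3.6, 0.65, 7.8, 0, 0], [0.005, 0.1, 4, 0.8, 8.7, 0, 0], [0.005, 0.1, 4, 0.8, 8.7, 0, 0], [0.005, 0.1, 4, 0.8, 8.7, 0, 0]]'
python3 - <<'E'
from h import *
w=R.from_euler("z",.025);L=.093
o=ctrl.get_obs();r=R.from_rotvec(o["tool_rot"]);print("edge",w.inv().apply(o["tool_pos"]+L*r.as_matrix()[:,2]-O))
for l,x,z in((0,0,.0085),(-3,0,.0085),(-5,0,.0085),(-5,0,.0065)):
    a=np.radians(l);E=O+w.apply([x,0,z]);print(l,go(E+L*w.apply(up(a)),tool(a,.025)))
E
```

```text
t: 9.25
tool_pos: [0.4817, 0.1904, 0.1019]
tool_rot: [2.192, 2.246, -0.002]
contact_force: [0.8, 0.9, -0.5]
opening: 0.0093
grip_force: 49.9
edge [ 0.0009 -0.0004  0.0089]
0 [ 0.0001 -0.0007  0.0004  0.0014  0.0032 -0.0007]
-3 [ 0.0001  0.0041  0.0005  0.0537  0.0032 -0.0008]
-5 [ 0.0001  0.0074  0.0008  0.0886  0.0032 -0.0009]
-5 [ 0.0002  0.0074  0.0028  0.0886  0.0032 -0.0009]
```

To row units: 0.0075 m is 0.75, 0.006 m is 0.6, 0.087 rad is 1.74.

```bash
python3 jog.py '[[0.005, 0, 0.2, 0, 0.6, 0, 0], [0.005, 0, 0.4, 0.05, 1, 0, 0], [0.005, 0, 0.6, 0.07, 1.4, 0, 0], [0.005, 0, 0.75, 0.1, 1.74, 0, 0], [0.005, 0, 0.75, 0.1, 1.74, 0, 0], [0.005, 0, 0.75, 0.2, 1.74, 0, 0], [0.005, 0, 0.75, 0.3, 1.74, 0, 0], [0.005, 0, 0.75, 0.3, 1.74, 0, 0], [0.005, 0, 0.75, 0.3, 1.74, 0, 0]]'
python3 jog.py '[[0.005, 0, 0, 0.1, 0, 0, 0], [0.005, 0, 0, 0.1, 0, 0, 0], [0.005, 0, 0, 0.1, 0, 0, 0]]'
```

```text
t: 10.0
tool_pos: [0.4888, 0.1907, 0.0995]
tool_rot: [-2.153, -2.206, 0.098]
contact_force: [-0.6, 0.3, -0.9]
opening: 0.0096
grip_force: 49.9
t: 10.25
tool_pos: [0.4892, 0.1907, 0.0991]
tool_rot: [-2.153, -2.207, 0.097]
contact_force: [-0.5, 0.3, 1.2]
opening: 0.0092
grip_force: 50.2
```

```bash
python3 jog.py '[[0.01, 0, 0, 0, 0, 0, 0], [0.012, 0, 0, 0, 0, 0, 0], [0.014, 0, 0, 0, 0, 0, 0], [0.018, 0, 0, 0, 0, 0, 0], [0.025, 0, 0, 0, 0, 0, 0], [0.035, 0, 0, 0, 0, 0, 0], [0.035, 0, 0, 0, 0, 0, 0], [0.035, 0, 0, 0, 0, 0, 0]]'
python3 - <<'E'
from h import *
a=ctrl.get_image("top");b=ctrl.get_image("scene")
m=np.zeros((480,800,3),np.uint8)
m[:480,:400]=cv2.resize(a[190:310,190:290],None,fx=4,fy=4)
m[:480,400:]=cv2.resize(b[230:370,215:335],None,fx=3.4286,fy=3.4286)[:480,:400]
cv2.imwrite("pics/rel.png",m[:,:,::-1])
E
```

```text
t: 10.92
tool_pos: [0.489, 0.1907, 0.0986]
tool_rot: [-2.153, -2.206, 0.097]
contact_force: [1.0, -0.2, 0.7]
opening: 0.035
grip_force: 0.0
```

View pics/rel.png

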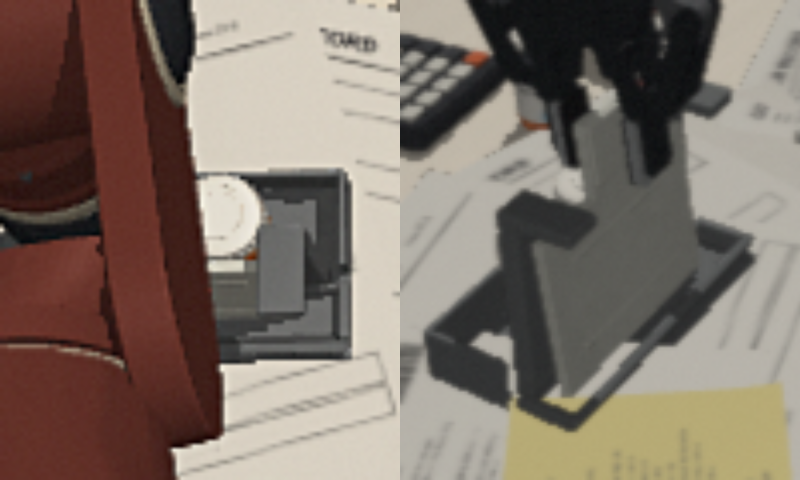

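The panel stands upright under the caps against the posts, and both fingers are clear of the tab at (570,130) and (650,150). I'll retract straight back along the tool axis.

To row units: -0.16 m is -16, -0.15 m is -15.

```bash
python3 jog.py '[[0.035, 0, 0, -0.8, 0, 0, 0], [0.035, 0, 0, -2, 0, 0, 0], [0.035, 0, 0, -3.5, 0, 0, 0], [0.035, 0, 0, -5.5, 0, 0, 0], [0.035, 0, 0, -8, 0, 0, 0], [0.035, 0, 0, -11, 0, 0, 0], [0.035, 0, -3, -14, 0, 0, 0], [0.035, 0, -6, -15, 0, 0, 0], [0.035, -4, -9, -16, 0, 0, 0], [0.035, -8, -12, -16, 0, 0, 0], [0.035, -12, -13, -16, 0, 0, 0], [0.035, -15, -13, -16, 0, 0, 0], [0.035, -15, -13, -16, 0, 0, 0], [0.035, -15, -13, -16, 0, 0, 0], [0.035, -15, -13, -16, 0, 0, 0]]'
python3 - <<'E'
from h import *
a=ctrl.get_image("top");b=ctrl.get_image("scene")
m=np.zeros((480,800,3),np.uint8)
m[:480,:400]=cv2.resize(a[190:310,190:290],None,fx=4,fy=4)
m[:480,400:]=cv2.resize(b[160:370,220:430],None,fx=1.9,fy=2.285)[:480,:400]
m[:480,400:799]=cv2.resize(b[160:370,220:430],(399,480))
cv2.imwrite("pics/fin.png",m[:,:,::-1])
E
```

```text
t: 12.27
tool_pos: [0.3771, 0.0385, 0.2707]
tool_rot: [-2.155, -2.206, 0.095]
contact_force: [0.8, -0.6, -0.2]
opening: 0.0349
grip_force: 0.0Traceback (most recent call last):
  File "<stdin>", line 5, in <module>
ValueError: could not broadcast input array from shape (480,399,3) into shape (480,400,3)
```

My ten views are used up, so I'll check the final state from numbers: the panel's new pixels compared with the projection of the fitted pose.

```bash
python3 - <<'E'
from h import *
w=R.from_euler("z",.025)
for n in("scene","top"):
    im=ctrl.get_image(n)[:,:,::-1];old=cv2.imread(f"pics/{n}0.png")
    mk=(cv2.absdiff(im,old).max(2)>25).astype(np.uint8)
    def P_(l,x,y,z):
        s,c=np.sin(np.radians(l)),np.cos(np.radians(l));return proj(n,O+w.apply([x*c-z*s,y,.006+x*s+z*c]))
    for l in(-6,):
        pts={k:P_(l,*v) for k,v in {"tab+y":(0,.018,.13),"tab-y":(0,-.018,.13),"top+y":(-.003,.06,.09),"top-y":(-.003,-.06,.09),"bot+y":(-.003,.06,0),"bot-y":(-.003,-.06,0)}.items()}
    print(n,{k:v.round(1) for k,v in pts.items()})
    q=np.array(list(pts.values()));x0,y0=(q.min(0)-6).astype(int);x1,y1=(q.max(0)+6).astype(int)
    hull=np.zeros_like(mk);cv2.fillPoly(hull,[np.int32([pts[k] for k in("top+y","top-y","bot-y","bot+y")])],1)
    print("changed in plate",mk[hull>0].mean())
    st=20 if n=="scene" else 1
    for v in range(y0,y1,4 if n=="scene" else 2):
        print(v,x0,"".join("#" if t else "." for t in mk[v,x0:x1]))
o=ctrl.get_obs();print(o["t"],o["contact_force"])
E
```

```text
scene {'tab+y': array([266.3, 265.1]), 'tab-y': array([279. , 254.7]), 'top+y': array([256.3, 300.3]), 'top-y': array([297.2, 263.6]), 'bot+y': array([265.4, 345.2]), 'bot-y': array([303.5, 305.6])}
changed in plate 0.642754662840746
248 250 ...........................................................
252 250 ...........................................................
256 250 ...........................................................
260 250 ..........................#####............................
264 250 ......................##########...........................
268 250 ................################.........######............
272 250 .................################....##########............
276 250 .................####################.##########...........
280 250 .................################.....##########...........
284 250 ..................###############..#############.#.........
288 250 ..................###########......#############...........
292 250 ......................###.........##############..#........
296 250 ............................##############
[... 2015 characters left out ...]
#############################
262 191 ..........##########...###########################################################
264 191 ..........#########...#####################....###################################
266 191 ..........#################################...####################################
268 191 ..........#####################################.##################################
270 191 ..........#####################################.##################################
272 191 #########.####################################..##################################
274 191 #########.####################################..##################################
12.4667 [-0.2753  0.0863  0.5713]
```

The scene silhouette matches the fitted pose: tab corner near (266,268), left edge running from (255,300) to (262,344). Nothing is touching the robot, so I'm handing in.

```bash
python3 -c "
from station import ctrl
print(ctrl.finish_job())"
```

```text
the job is handed in; nothing more can be done
None
```

The wide panel is in the organiser's slot, upright under the two caps and resting back against the posts; the narrow panel was left on the stand, and the job was handed in at about 12.5 s (no verdict was returned; final check was by pixel comparison, my ten views being used).

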